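# Screw the lid onto the leaning snack pot

### The arm

A 6-joint arm with a two-finger parallel gripper is mounted at the origin on the work surface. World frame = base frame: x ahead of the robot, y to its left, z up, the work surface at z = 0. Lengths are in mm, angles in rad, forces in N, time in s.
With the tool pointing down it reaches from about 400 to 925 mm from the base axis. Payload 12.5 kg.
Tool frame: the origin (TCP) lies between the finger pads; the fingertips stand 19 mm ahead of it and the grasp point (between the pads) is the TCP (tips_ahead is the distance from the TCP to the fingertips, in mm); z points along the fingers, x is the direction in which the jaws open and shut, and the axes are right-handed (so a half turn about z gives the same grasp; the last joint's range is limited). The gripper opens to 95 mm and grips with 3 to 60 N. Pads are 20 mm wide; open, the fingers measure 119 mm over their backs; the gripper's body (75 mm by 180 mm) begins 59 mm behind the grasp point.
Start: joints at [1.056, 0.491, 1.559, -0, 1.092, -0.106], TCP at [248.428, 573.523, 233.661] pointing down, gripper open.
Joint ranges: [-3.1, 3.1], [-0.84, 2.19], [0.05, 2.79], [-1.13, 4.28], [0.06, 2.93], [-2.69, 2.69]. Speed limits (rad/s): [2.22, 2.22, 2.79, 3.14, 3.14, 3.14].

### API

Orientations are given as a unit quaternion [w, x, y, z].
In Python, from cell import sense, grab_frame, hand_in, tips_ahead gives the robot as it stands.
- The arm moves only by the tool arm_command, never from a script. Its arguments are lists of equal length, an entry for each row: "translation": the shift along the tool's x, y, z in mm, a list of three; "turn": the turn, a rotation vector about the tool's x, y, z in rad, a list of three; "fingers": the gripper's target within -1 to 1 (fully open at 1, half-way at 0, shut at -1). In form: {"translation": [[tx, ty, tz], ...], "turn": [[wx, wy, wz], ...], "fingers": [fingers, ...]}. A call has 1 to 10 rows; each row is the pose to reach, as a shift and turn from the pose measured when the call began, along the tool's axes at that moment; what a row does not reach only later rows make up. A row lasts 1/10 s, in which the tool goes at most 50 mm and 8.59 degrees, less where a joint would pass 70% of its speed; a pose out of reach is approached as far as the arm can. A call with a gripper value outside its range is refused whole. The fingers move at their own pace and stop on an object; "grip_force" is the grip in N (left out, the last holds). Time passes only in rows, so rows that repeat a pose let the fingers close. It gives the time, the measured TCP pose, the force and the opening at its end, in the units of the state.
- sense(): the state, without advancing time (a new reading comes with each control period).
- grab_frame(name): name is "scene" or "side" or "wrist"; returns a dict with "pixels" (400x640x3 uint8, red, green, blue), "fx", "fy", "cx", "cy" (pixels), "pose" (4x4, takes a point from camera to world coordinates); the wrist camera has in their place "T_tool_cam" (4x4, takes a point from camera to tool coordinates, whose origin is the TCP and whose axes are the tool frame's). Camera axes: x right, y down, z forward; pixel columns grow to the right and rows downward; lengths in mm; the calibration is good to about 2 mm. A picture is of the moment at which its call begins: read the wrist's pose just before it. There is no depth.
- hand_in(): hands the job in, once; it reports no verdict.
The state is a dict: "clock": time; "joint_positions": joint angles; "joint_vel": joint speeds; "effort": joint torques, N m; "tool_pos": TCP position; "ee_rot": TCP orientation; "contact_force": force on the tool from outside, world axes, zero at the start; "torque": the same for the moment, N m; "finger_gap": finger opening in mm.
Only numpy, scipy, OpenCV 4.12 (cv2) and the standard library are available. Lean on these libraries where they do the work, as an engineer would, in place of code of your own. Each camera call takes 0.05 s, during which the arm holds its last target.

### The job

Put the mint green lid on the snack pot that leans in its suction holder: rest it squarely on top of the thread, turn it back (anticlockwise, seen from above the lid) until you feel the thread drop into place, then screw it forward (clockwise) until it comes up against its stop, and let go. Leave the plate, cup, teething ring and spoon where they are.

Things in the scene. Friction and masses are not known exactly. Their poses are not given: they have to be found in the camera images.
- lid: Loose mint green round screw lid, 59 mm outside diameter, 26 mm tall, about 40 g, ribbed skirt 2.9 mm thick, really 16-sided with a flat facing x (inside 53 mm wide, 23 mm deep), lying open side down on the tray. Origin: centre of its lower edge; z points out of the closed top; x points at one of its three lugs. Hold it across its diameter by the skirt.
- lid_top (a point): Centre of the lid's closed top, 26 mm above its origin. Three orange bars on the top mark the lugs.
- lid_lug (a point): Middle of the lug on the lid's +x: 23.4 mm from the axis, 3.5 mm above the lower edge. Equal lugs at 0, 120 and 240 degrees about z point inward from the skirt: 3.2 mm wide, 3 mm thick (2 to 5 mm above the lower edge), reaching in to 21.6 mm from the axis.
- pot: Snack pot: body 54 mm diameter, 70 mm long, white threaded neck. Fixed in its holder, leaning 25 degrees roughly towards the robot: the lid goes on and turns about this leaning axis. Origin: centre of the shoulder where the neck begins, 98.4 mm above the tray; z runs out through the mouth. Angles: about z from x, anticlockwise positive. The thread has three equal starts, 120 degrees apart.
- pot_rim (a point): Centre of the pot's mouth, 22 mm above the shoulder along the axis. The neck is 40 mm in diameter, tapering to 35 mm at the rim as a lead-in; the thread reaches out to 50 mm. Nothing below is wider than 64 mm until the foot, so fingers around the lid clear it.
- pot_ledge (a point): Point on the flat top of a ledge, 23.4 mm from the axis, at -60 degrees, 15 mm above the shoulder. Each ledge runs 100 degrees clockwise from a gap. A lid with its lugs on the ledges rests with its lower edge 13 mm above the shoulder; turned back (anticlockwise) it slides on the flat until it drops at the gap.
- pot_gap (a point): Entry gap of the thread, at 0 degrees; others at 120 and 240; 20 degrees wide, an orange tick on the pot body under each. With the lugs within about 6 degrees of the gap centres the lid drops 7.5 mm, to a lower edge about 5.5 mm above the shoulder. Then turned clockwise, the lugs run under the ledges in a channel that falls 0.056 mm per degree, with 2 mm axial play.
- pot_bump (a point): Top of a raised bump, 4 degrees wide, 4.5 mm tall, at the clockwise end of a ledge (-108 degrees, also +12 and +132). It blocks a lid that is turned forward on top of the ledges. A lid landing on the bumps sits 4.5 mm high and falls onto the ledges when turned back.
- pot_stop0 (a point): Where the middle of a lug is when the lid is screwed home: 23.4 mm from the axis, at -80 degrees, 5.8 mm above the shoulder (lid's lower edge 1 to 4 mm above it). A hard stop ends the turn there, 80 degrees from the gap. Any of the three lugs may come here; the lid stays where it is left.
- pot_stop1 (a point): The same at +40 degrees.
- pot_stop2 (a point): The same at +160 degrees.
- holder: Grey suction foot of the pot, 92 mm diameter, fixed on the tray; origin at the centre of its underside; the pot leans towards its -x.
- plate: Stainless steel divided plate, 184 mm diameter, 20 mm tall, loose bystander; origin at centre of its underside.
- cup: Pink silicone cup, 68 mm diameter, 68 mm tall, loose bystander; origin at centre of its underside.
- teether: Beechwood teething ring, 72 mm outside diameter, 12 mm thick, lying flat, loose bystander; origin at centre of its underside.
- spoon: Yellow plastic spoon 150 mm long, lying along its x axis, loose bystander.
Mind the look-alikes: they are no part of the job. What is meant by the lid is not purple or yellow, and is the smaller of those in its own colour.

How it is judged:
By the outcome, as a careful person would: the job done as asked, in the order asked, and still so for the second after the job is handed in, with the robot touching nothing.
It also fails if it takes over 72 s, if anything falls off the work surface, if the arm or the gripper's body presses on something with over 40 N, if the wrist force passes 120 N, or if a joint passes its speed limit or range.

## Working session

There is one attempt and no reset: what is moved stays moved. The work goes in short steps, Python scripts to look and compute and a tool call to move; the robot and the scene stay as the last step left them, time stands still between calls to the robot, and variables do not carry over. Pictures are saved under pics/ and viewed, and the job is handed in when it is done.

Besides the shell and the picture viewer there is one more tool, called after ">>>" in YAML: its name, and indented under it one key for each argument. arm_command: Moves the arm, as the interface text tells. Its arguments: {"type":"object","properties":{"translation":{"type":"array","items":{"type":"array","items":{"type":"number"}}},"turn":{"type":"array","items":{"type":"array","items":{"type":"number"}}},"fingers":{"type":"array","items":{"type":"number"}},"grip_force":{"type":"number"}},"required":["translation","turn","fingers"]}

```bash
ls; mkdir -p pics; cat > h.py <<'E'
import numpy as np, cv2
from scipy.spatial.transform import Rotation as R
from cell import sense, grab_frame, hand_in, tips_ahead
def Rq(q): return R.from_quat([q[1],q[2],q[3],q[0]])
def snap(name,fn=None):
    s=sense(); f=grab_frame(name)
    if name=='wrist':
        T=np.eye(4);T[:3,:3]=Rq(s['ee_rot']).as_matrix();T[:3,3]=s['tool_pos']
        f['pose']=T@np.array(f['T_tool_cam'])
    f['pose']=np.array(f['pose'])
    if fn: cv2.imwrite('pics/'+fn,np.array(f['pixels'])[:,:,::-1])
    np.savez('last_%s.npz'%name,px=f['pixels'],pose=f['pose'],k=[f['fx'],f['fy'],f['cx'],f['cy']])
    return f
def load(name):
    d=np.load('last_%s.npz'%name); k=d['k']
    return dict(pixels=d['px'],pose=d['pose'],fx=k[0],fy=k[1],cx=k[2],cy=k[3])
def ray(f,u,v):
    d=np.array([(u-f['cx'])/f['fx'],(v-f['cy'])/f['fy'],1.]); d=f['pose'][:3,:3]@d
    return f['pose'][:3,3],d/np.linalg.norm(d)
def onz(f,u,v,z):
    o,d=ray(f,u,v); return o+d*(z-o[2])/d[2]
def proj(f,p):
    p=np.atleast_2d(p); c=(p-f['pose'][:3,3])@f['pose'][:3,:3]
    return np.c_[c[:,0]/c[:,2]*f['fx']+f['cx'],c[:,1]/c[:,2]*f['fy']+f['cy']]
def tri(rs):
    A=0;b=0
    for o,d in rs:
        P=np.eye(3)-np.outer(d,d);A=A+P;b=b+P@o
    x=np.linalg.solve(A,b); return x,[np.linalg.norm((np.eye(3)-np.outer(d,d))@(x-o)) for o,d in rs]
E
python3 - <<'E'
from h import *
print(sense(), tips_ahead)
for n in ['scene','side','wrist']:
    f=snap(n,n+'0.png'); print(n,f['fx'],f['cx'],f['cy'],f['pose'].round(3).tolist())
E
```

```text
pics
{'clock': 0.0, 'joint_positions': array([ 1.05639939e+00,  4.91564239e-01,  1.55945984e+00, -5.79961167e-06,
        1.09166761e+00, -1.05551165e-01]), 'joint_vel': array([-0.00036335,  0.00175729,  0.00045351,  0.00081467, -0.00056918,
       -0.0001382 ]), 'effort': array([-2.59646826e-03, -6.12635207e+01, -2.58168554e+01,  6.91555627e-02,
        4.83236276e-02, -9.24832989e-05]), 'tool_pos': array([248.31268133, 573.31595399, 233.05524535]), 'ee_rot': array([ 2.53808835e-04,  8.35926916e-01,  5.48840495e-01, -4.87395607e-04]), 'contact_force': array([ 0.21095832, -0.23087778,  0.02456996]), 'torque': array([-0.04298669,  0.0321025 ,  0.03729698]), 'finger_gap': 95.1997122331545} 19.0
scene 486.4758177972754 316.93589030610553 191.7418098616086 [[-0.529, 0.642, -0.555, 1068.853], [0.848, 0.416, -0.329, 344.082], [0.02, -0.644, -0.764, 859.311], [0.0, 0.0, 0.0, 1.0]]
side 433.1300011123583 316.01318960563333 205.88826910060072 [[-0.984, -0.138, 0.111, 449.423], [-0.177, 0.723, -0.668, 604.381], [0.012, -0.677, -0.736, 755.509], [0.0, 0.0, 0.0, 1.0]]
wrist 299.2898489273553 316.4192707386877 199.4649980896065 [[0.398, 0.888, 0.231, 183.365], [0.917, -0.385, -0.102, 601.611], [-0.002, 0.253, -0.968, 384.275], [0.0, 0.0, 0.0, 1.0]]
```

View pics/scene0.png

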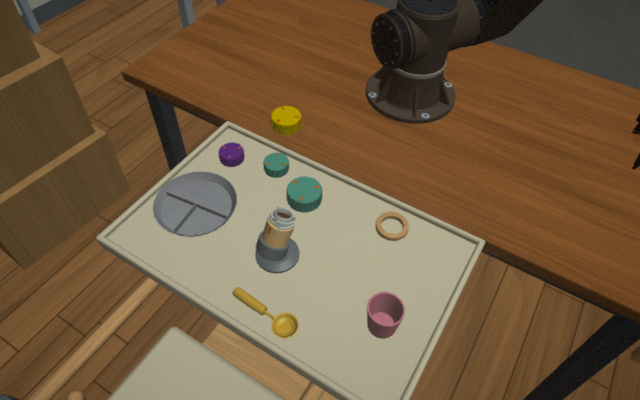

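View pics/side0.png

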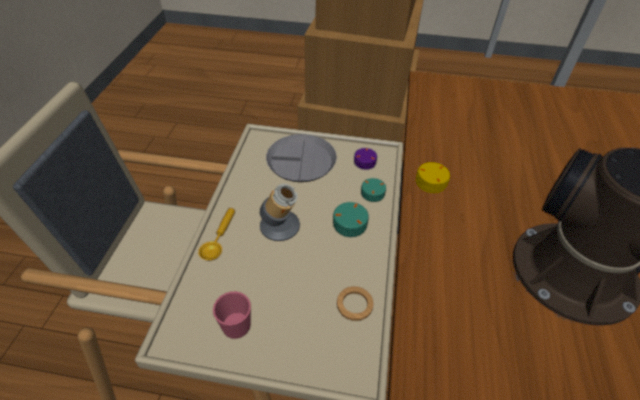

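View pics/wrist0.png

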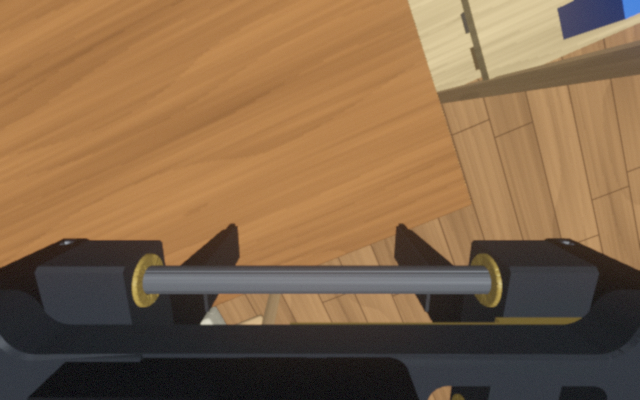

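The lid candidates in the scene picture are purple at (231,154), small green at (276,165), larger green at (304,194) and yellow at (286,120). The small green one fits, since it's the smaller of the two in mint green. I'll confirm that with a crop and measure.

```bash
cat > m1.py <<'E'
from h import *
F={n:load(n) for n in('scene','side')}
def mask(f):
    h=cv2.cvtColor(f['pixels'],cv2.COLOR_RGB2HSV)
    return cv2.inRange(h,(70,80,40),(95,255,255))
C={}
for n,f in F.items():
    m=cv2.morphologyEx(mask(f),cv2.MORPH_CLOSE,np.ones((5,5)))
    nn,_,st,ce=cv2.connectedComponentsWithStats(m)
    print(n,[(st[i].tolist(),ce[i].round(1).tolist()) for i in range(1,nn) if st[i][4]>60])
    C[n]=sorted([(st[i][4],ce[i]) for i in range(1,nn) if st[i][4]>60],key=lambda t:-t[0])
for i in range(2):
    print(tri([ray(F[n],*C[n][i][1]) for n in F]))
# rough: cup/teether
print('teether',tri([ray(F['scene'],392,226),ray(F['side'],354.5,303)]))
a=F['scene']['pixels'][135:225,210:330]; b=F['side']['pixels'][165:255,330:450]
im=np.hstack([cv2.resize(a,None,fx=3.3,fy=3.3,interpolation=2),cv2.resize(b,None,fx=3.3,fy=3.3,interpolation=2)])
cv2.imwrite('pics/c1.png',im[:,:,::-1])
a=F['scene']['pixels'][195:275,245:310]; b=F['side']['pixels'][175:245,250:310]
im=np.hstack([cv2.resize(a,(390,480),interpolation=2),cv2.resize(b,(400,480),interpolation=2)])
cv2.imwrite('pics/c2.png',im[:,:,::-1])
E
python3 m1.py
```

```text
scene [([264, 153, 24, 24, 476], [275.9, 164.5]), ([287, 177, 35, 35, 965], [304.1, 193.7])]
side [([362, 179, 24, 22, 420], [373.0, 189.6]), ([334, 203, 34, 33, 929], [350.1, 219.0])]
(array([478.5928083 , -38.97457251,  18.39071734]), [np.float64(0.5708062234326295), np.float64(0.5708062234325021)])
(array([ 436.04937952, -146.59152486,   14.068513  ]), [np.float64(0.4066796496273518), np.float64(0.40667964962749026)])
teether (array([443.87079678, 165.44740525,   7.76473714]), [np.float64(1.0315616395308411), np.float64(1.031561639530686)])
```

View pics/c1.png

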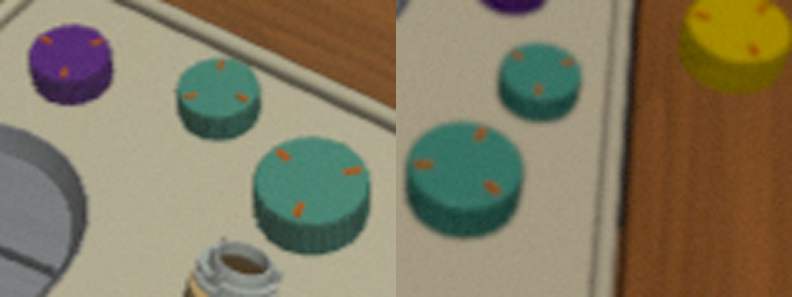

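View pics/c2.png

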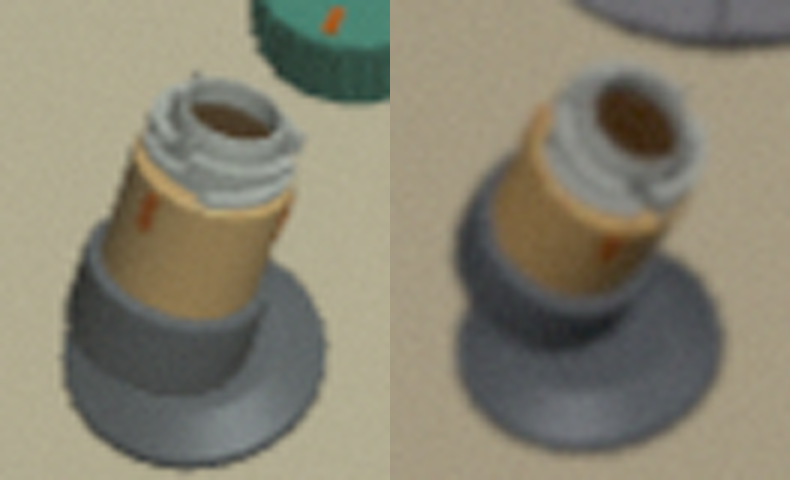

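The crop shows the small green lid is about 24 px wide at scene (276,165), against about 35 px for the other green one, so it's the lid meant. Next is a coarse pot estimate and the wrist camera geometry.

```bash
python3 - <<'E'
from h import *
F={n:load(n) for n in('scene','side')}
print('rim',tri([ray(F['scene'],283.8,214.7),ray(F['side'],287.2,192.2)]))
# holder foot centre: scene crop ellipse outer
print('foot scene',onz(F['scene'],277.5,253.5,5),'side',onz(F['side'],279.5,226,5))
w=grab_frame('wrist');print(np.array(w['T_tool_cam']).round(3).tolist())
for n,p in [('plate',(195,204)),('purple',(231,158)),('big',(304,198))]: print(n,onz(F['scene'],*p,5).round())
s=sense();Rt=Rq(s['ee_rot']);print(Rt.as_matrix().round(3).tolist())
for g in [(500,200,260),(470,-100,260)]: print(Rt.inv().apply(np.array(g)-s['tool_pos']).round(1))
E
```

```text
rim (array([6.11715226e+02, 1.63619220e-01, 1.16684813e+02]), [np.float64(1.9328777310791205), np.float64(1.9328777310791418)])
foot scene [635.0791064   -3.07791416   5.        ] side [632.95387737  -0.93059489   5.        ]
[[1.0, -0.001, -0.001, -0.013], [0.001, 0.968, 0.253, -70.846], [0.001, -0.253, 0.968, -151.143], [0.0, 0.0, 0.0, 1.0]]
plate [ 627. -233.    5.]
purple [ 471. -255.    5.]
big [480. -38.   5.]
[[0.397, 0.918, -0.0], [0.918, -0.397, -0.001], [-0.001, -0.0, -1.0]]
[-242.6  379.3  -26.6]
[-529.8  471.   -26.4]
```

```bash
cat >> h.py <<'E'
def goal(p,Rg):
    s=sense();Rt=Rq(s['ee_rot']);t=Rt.inv().apply(np.array(p,float)-s['tool_pos']); w=(Rt.inv()*Rg).as_rotvec()
    return t.round(2).tolist(),w.round(4).tolist()
def down(yaw): # tool x at world angle yaw deg, pointing down
    c,s=np.cos(np.radians(yaw)),np.sin(np.radians(yaw))
    return R.from_matrix(np.array([[c,s,0],[s,-c,0],[0,0,-1]]))
E
python3 - <<'E'
from h import *
for p in [(480,250,240),(565,40,240)]: print(goal(p,down(90)))
E
```

```text
([-204.69, 341.09, -6.58], [-0.0002, 0.0007, -0.4088])
([-363.6, 502.56, -6.48], [-0.0002, 0.0007, -0.4088])
```

>>> arm_command:
  translation:
    - [-35,55,0]
    - [-68,114,-2]
    - [-102,170,-4]
    - [-136,227,-6]
    - [-170,284,-6]
    - [-205,341,-6]
    - [-250,386,-6]
    - [-295,432,-6]
    - [-330,470,-6]
    - [-363,502,-6]
  turn:
    - [0,0,-0.04]
    - [0,0,-0.08]
    - [0,0,-0.12]
    - [0,0,-0.16]
    - [0,0,-0.2]
    - [0,0,-0.25]
    - [0,0,-0.3]
    - [0,0,-0.35]
    - [0,0,-0.4]
    - [0,0,-0.409]
  fingers: [1,1,1,1,1,1,1,1,1,1]

```text
clock: 1.2
tool_pos: [514.4, 149.5, 239.3]
ee_rot: [0.0, 0.706, 0.708, -0.0]
contact_force: [0.3, 1.1, 0.4]
finger_gap: 95.2
```

```bash
python3 - <<'E'
from h import *
s=sense();print(s['clock'],s['tool_pos'],s['ee_rot'],s['joint_vel'].round(3),goal((580,40,230),down(90)))
E
```

```text
1.2 [514.37017209 149.54311069 239.29992755] [ 1.38504197e-04  7.06408774e-01  7.07804053e-01 -2.17011664e-04] [-0.921  0.076 -0.125 -0.002  0.044 -0.967] ([-109.67, 65.41, 9.35], [-0.0001, 0.0005, 0.002])
```

>>> arm_command:
  translation:
    - [-40,20,3]
    - [-80,40,6]
    - [-109,55,9]
    - [-109,55,9]
    - [-109,55,9]
    - [-109,55,9]
  turn:
    - [0,0,0]
    - [0,0,0]
    - [0,0,0]
    - [0,0,0]
    - [0,0,0]
    - [0,0,0]
  fingers: [1,1,1,1,1,1]

```text
clock: 1.8
tool_pos: [569.1, 41.6, 230.4]
ee_rot: [-0.0, 0.706, 0.708, -0.0]
contact_force: [-0.7, 0.1, 0.7]
finger_gap: 95.0
```

```bash
python3 - <<'E'
from h import *
f=snap('wrist','w1.png'); s=sense(); print(s['tool_pos'],s['joint_vel'].round(3)); np.savez('w1.npz',px=f['pixels'],pose=f['pose'],k=[f['fx'],f['fy'],f['cx'],f['cy']])
E
```

```text
[569.09636861  41.77324321 230.49647801] [ 0.005 -0.002 -0.002 -0.002  0.    -0.004]
```

View pics/w1.png

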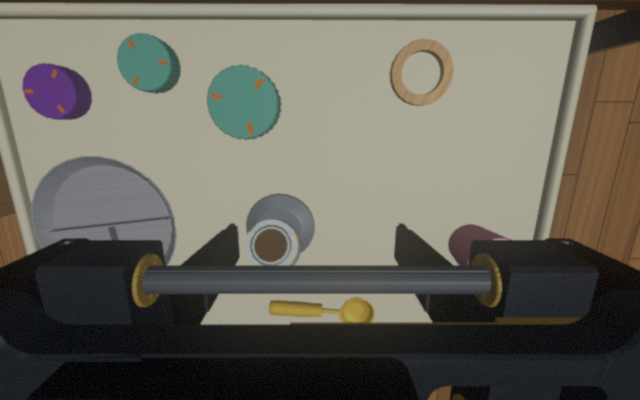

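>>> arm_command:
  translation:
    - [-14,0,0]
    - [-28,0,4]
    - [-42,-2,8]
    - [-42,-4,13]
    - [-42,-4,13]
    - [-42,-4,13]
    - [-42,-4,13]
  turn:
    - [-0.1,0,0]
    - [-0.2,0,0]
    - [-0.32,0,0]
    - [-0.436,0,0]
    - [-0.436,0,0]
    - [-0.436,0,0]
    - [-0.436,0,0]
  fingers: [1,1,1,1,1,1,1]

```text
clock: 2.55
tool_pos: [566.1, 0.4, 218.2]
ee_rot: [0.152, 0.689, 0.692, 0.153]
contact_force: [-0.3, 0.5, 0.2]
finger_gap: 95.1
```

```bash
python3 - <<'E'
from h import *
f=snap('wrist','w2.png'); s=sense(); print(s['tool_pos'],s['joint_positions'].round(3),s['joint_vel'].round(3)); np.savez('w2.npz',px=f['pixels'],pose=f['pose'],k=[f['fx'],f['fy'],f['cx'],f['cy']])
a=f['pixels'][100:250,180:400]; cv2.imwrite('pics/w2c.png',cv2.resize(a,None,fx=3.6,fy=3.6,interpolation=2)[:,:,::-1])
E
```

```text
[5.66086543e+02 3.37644993e-01 2.18054603e+02] [-0.144  0.311  1.997  0.157  0.408 -1.85 ] [-0.005  0.002  0.01   0.006 -0.014 -0.007]
```

View pics/w2.png

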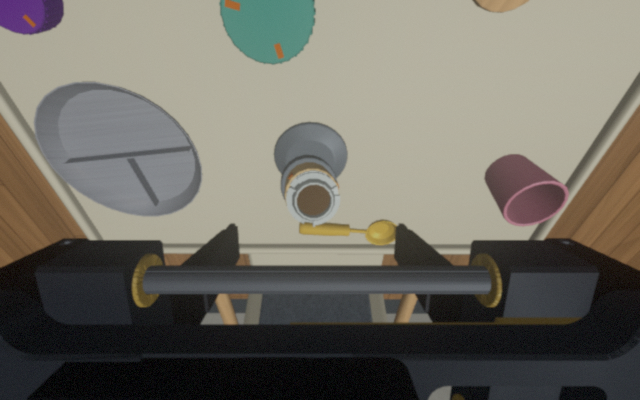

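View pics/w2c.png

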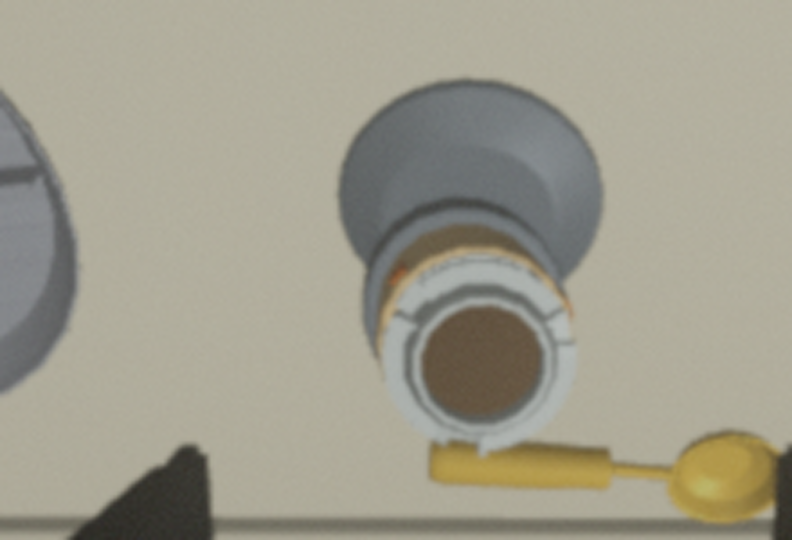

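```bash
cat > m2.py <<'E'
from h import *
d=np.load('w2.npz');k=d['k'];f=dict(pixels=d['px'],pose=d['pose'],fx=k[0],fy=k[1],cx=k[2],cy=k[3])
im=f['pixels']; h=cv2.cvtColor(im,cv2.COLOR_RGB2HSV)
roi=np.zeros(im.shape[:2],np.uint8); roi[165:228,280:350]=1
# mouth: brown
m=cv2.inRange(h,(5,60,30),(20,255,130))*roi
nn,_,st,ce=cv2.connectedComponentsWithStats(m)
i=1+np.argmax(st[1:,4]); print('mouth',st[i],ce[i])
mo=ce[i]
# orange ticks
m=cv2.inRange(h,(3,130,90),(14,255,255))*0
m=cv2.inRange(h,(0,120,80),(13,255,255)); roi[:]=0; roi[150:230,270:360]=1; m*=roi
nn,_,st,ce=cv2.connectedComponentsWithStats(m); print([(st[j].tolist(),ce[j].round(1)) for j in range(1,nn)])
print('rim from wrist',onz(f,*mo,118.3))
# enlarged neck
a=im[155:235,270:360]; cv2.imwrite('pics/w2n.png',cv2.resize(a,None,fx=7,fy=7,interpolation=2)[:,:,::-1])
# foot: grey ellipse top edge mask
g=cv2.inRange(h,(90,15,40),(125,110,200))
roi[:]=0; roi[110:200,265:360]=1
g*=roi; print(cv2.boundingRect(g))
E
python3 m2.py
```

```text
mouth [298 185  32  30 736] [313.20923913 199.77038043]
[([289, 174, 3, 4, 5], array([290. , 175.4]))]
rim from wrist [609.61138716  -2.55357209 118.3       ]
(278, 124, 68, 60)
```

View pics/w2n.png

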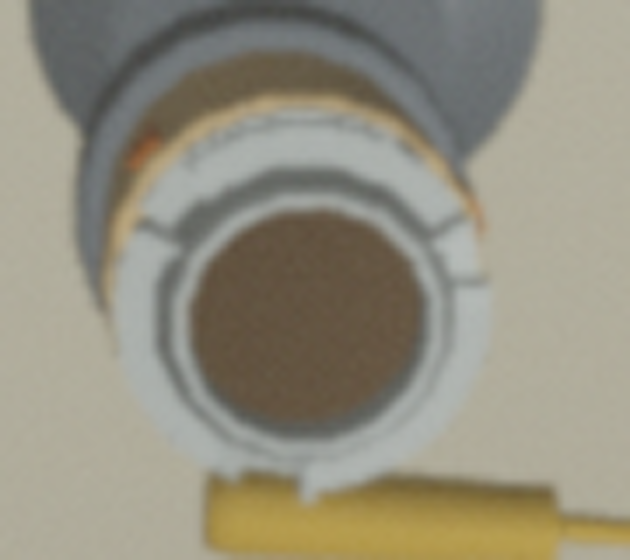

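```bash
cat > m3.py <<'E'
from h import *
from scipy.optimize import least_squares
d=np.load('w2.npz');k=d['k'];f=dict(pixels=d['px'],pose=d['pose'],fx=k[0],fy=k[1],cx=k[2],cy=k[3])
im=f['pixels']; h=cv2.cvtColor(im,cv2.COLOR_RGB2HSV)
def foot(f,box,zz):
    im=f['pixels'];h=cv2.cvtColor(im,cv2.COLOR_RGB2HSV)
    g=cv2.inRange(h,(95,20,40),(125,120,200)); r=np.zeros_like(g); x0,y0,x1,y1=box; r[y0:y1,x0:x1]=1; g*=r
    c=max(cv2.findContours(g,0,1)[0],key=cv2.contourArea)[:,0]
    P=np.array([onz(f,*(q),zz) for q in c.astype(float)])[:,:2]
    def res(x): return np.hypot(*(P-x).T)-46
    s=least_squares(res,P.mean(0),loss='soft_l1',f_scale=0.5); r=res(s.x)
    return s.x.round(2),(np.abs(r)<1).sum(),len(r)
print('wrist',foot(f,(265,110,360,200),2))
S=load('scene'); D=load('side')
print('scene',foot(S,(250,230,305,275),2))
print('side',foot(D,(255,205,305,240),2))
# rim fit: projected circle centre by crop white ring
E
python3 m3.py
```

```text
wrist (array([685.09,  47.82]), np.int64(1), 1)
scene (array([673.98,  67.32]), np.int64(1), 1)
side (array([628.88, -28.85]), np.int64(11), 182)
```

```bash
python3 - <<'E'
exec(open('m3.py').read().split('print(')[0])
print(h[130:170:8,311].tolist(), h[140,250].tolist())
S=load('scene');hs=cv2.cvtColor(S['pixels'],cv2.COLOR_RGB2HSV);print(hs[262,270:290:6].tolist(),hs[275,320].tolist())
D=load('side');hs=cv2.cvtColor(D['pixels'],cv2.COLOR_RGB2HSV);print(hs[230,270:290:6].tolist(),hs[260,320].tolist())
E
sed -i 's/(95,20,40),(125,120,200)/(85,8,20),(135,160,165)/' m3.py; python3 m3.py
```

```text
[[94, 15, 123], [100, 19, 124], [94, 16, 115], [99, 16, 110], [21, 34, 106]] [24, 29, 178]
[[90, 13, 95], [90, 13, 101], [94, 18, 115], [90, 12, 125]] [25, 46, 176]
[[96, 14, 88], [105, 24, 85], [105, 30, 85], [104, 30, 94]] [21, 53, 163]
wrist (array([636.8,  -4.9]), np.int64(68), 325)
scene (array([627.27, -30.01]), np.int64(9), 150)
side (array([638.37, -10.15]), np.int64(27), 118)
```

```bash
sed -i "s/im=f\['pixels'\];h=cv2/im=cv2.medianBlur(f['pixels'],5);h=cv2/; s/g\*=r$/g*=r; g=cv2.morphologyEx(g,cv2.MORPH_CLOSE,np.ones((7,7)))/" m3.py; python3 m3.py
```

```text
wrist (array([636.52,  -6.32]), np.int64(48), 209)
scene (array([640.38,  14.94]), np.int64(8), 117)
side (array([637.85,  -9.38]), np.int64(18), 112)
```

```bash
cat > m4.py <<'E'
exec(open('m3.py').read().split('print(')[0])
S=load('scene');D=load('side')
for n,F,pts in [('w',f,[(274.2,152.8),(347.2,154.2),(310.6,121.9),(285.5,129),(337,130)]),('s',S,[(256,253),(276.2,272.8),(299.2,252.5)]),('d',D,[(260,224.6),(280,240.6),(299.8,224.6)])]:
    P=np.array([onz(F,*p,2)[:2] for p in pts])
    s=least_squares(lambda x:np.hypot(*(P-x).T)-46,P.mean(0)+[10,0]); print(n,s.x.round(1),s.fun.round(1))
E
python3 m4.py
```

```text
w [634.2  -6.7] [-0.4 -0.6 -0.9  0.5  0.8]
s [633.5  -4. ] [-1.1 -0.1 -1.1]
d [633.7  -7.5] [-0.9 -0.  -0.9]
```

```bash
python3 - <<'E'
from h import *
S=load('scene')['pixels'][205:255,250:305];D=load('side')['pixels'][178:228,252:307]
cv2.imwrite('pics/c3.png',np.hstack([cv2.resize(S,None,fx=7,fy=7,interpolation=2),cv2.resize(D,None,fx=7,fy=7,interpolation=2)])[:,:,::-1])
E
```

```text
(no output)
```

View pics/c3.png

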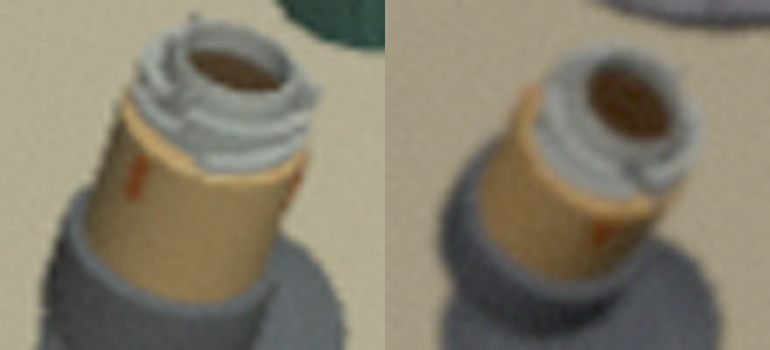

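```bash
cat > m5.py <<'E'
from h import *
S=load('scene');D=load('side')
def plane(F,off,L,Rr):
    n=[]
    for e in (L,Rr):
        d=[ray(F,p[0]/7+off[0],p[1]/7+off[1])[1] for p in e]; v=np.cross(d[0],d[1]); n.append(v/np.linalg.norm(v))
    v=n[0]+n[1]; return v/np.linalg.norm(v)
n1=plane(S,(250,205),[(125,105),(90,225)],[(308,155),(270,285)])
n2=plane(D,(252,178),[(143,95),(95,190)],[(297,185),(250,265)])
a=np.cross(n1,n2);a/=np.linalg.norm(a);a*=np.sign(a[2])
o1,o2=S['pose'][:3,3],D['pose'][:3,3]
# point on axis at shoulder z=98.4
p=np.linalg.solve(np.array([n1,n2,[0,0,1]]),[n1@o1,n2@o2,98.4])
print('axis',a,'lean',np.degrees(np.arccos(a[2])),'az',np.degrees(np.arctan2(a[1],a[0])),'shoulder',p,'rim',p+22*a)
print('rims',onz(S,284,215,118.3),onz(D,287,192.7,118.3))
E
python3 m5.py
```

```text
axis [-0.36253952  0.06369479  0.92978926] lean 21.5980114932412 az 170.03536587764017 shoulder [6.20013409e+02 1.61662529e-01 9.84000000e+01] rim [612.03753945   1.56294788 118.85536375]
rims [614.55327658   3.52638528 118.3       ] [610.89576995   0.74539691 118.3       ]
```

```bash
cat >> h.py <<'E'
def axis(az,lean=25):
    az,l=np.radians([az,lean]); return np.array([np.sin(l)*np.cos(az),np.sin(l)*np.sin(az),np.cos(l)])
def pframe(a):
    e=np.array([0,1.,0]);e-=a*(e@a);e/=np.linalg.norm(e); return e,np.cross(a,e)
def ptool(a,phi):
    ex,ey=pframe(a);p=np.radians(phi);x=np.cos(p)*ex+np.sin(p)*ey
    return R.from_matrix(np.c_[x,np.cross(-a,x),-a])
E
python3 - <<'E'
from h import *
a=axis(171); T=ptool(a,0)
rim=np.array([611,0,118.3]); print(goal(rim+90*a+T.apply([0,12,0]),T))
E
```

```text
([5.54, 11.02, 19.64], [0.0036, -0.0678, 0.004])
```

>>> arm_command:
  translation:
    - [3,6,10]
    - [5.5,11,19.6]
    - [5.5,11,19.6]
    - [5.5,11,19.6]
  turn:
    - [0,-0.034,0]
    - [0.0036,-0.0678,0.004]
    - [0.0036,-0.0678,0.004]
    - [0.0036,-0.0678,0.004]
  fingers: [1,1,1,1]

```text
clock: 3.0
tool_pos: [584.4, 6.4, 204.8]
ee_rot: [0.174, 0.695, 0.686, 0.128]
contact_force: [0.3, -0.1, -1.0]
finger_gap: 94.7
```

```bash
python3 - <<'E'
from h import *
f=snap('wrist','w3.png'); s=sense(); print(s['tool_pos'],s['joint_positions'].round(3),s['joint_vel'].round(3)); np.savez('w3.npz',px=f['pixels'],pose=f['pose'],k=[f['fx'],f['fy'],f['cx'],f['cy']])
a=f['pixels'][105:225,240:380]; cv2.imwrite('pics/w3c.png',cv2.resize(a,None,fx=5,fy=5,interpolation=2)[:,:,::-1])
E
```

```text
[584.24243277   6.0829475  205.00499092] [-0.091  0.356  1.968 -0.072  0.384 -1.587] [-0.007 -0.009  0.004 -0.007 -0.004  0.01 ]
```

View pics/w3c.png

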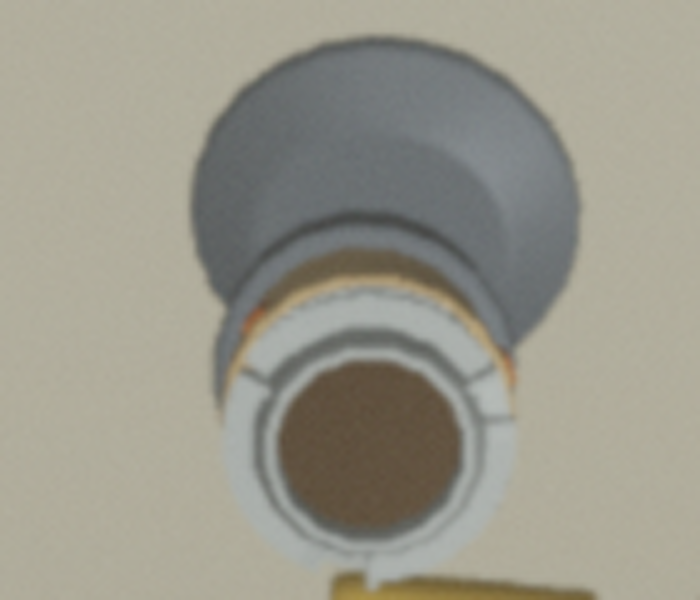

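>>> arm_command:
  translation:
    - [0,-2,0]
    - [0,-4,0]
    - [0,-6,0]
    - [0,-8,0]
    - [0,-12,0]
    - [0,-12,0]
    - [0,-12,0]
    - [0,-12,0]
    - [0,-12,0]
    - [0,-12,0]
  turn:
    - [0,0,0.14]
    - [0,0,0.28]
    - [0,0,0.42]
    - [0,0,0.56]
    - [0,0,0.7]
    - [0,0,0.84]
    - [0,0,0.98]
    - [0,0,1.12]
    - [0,0,1.26]
    - [0,0,1.4]
  fingers: [1,1,1,1,1,1,1,1,1,1]

```text
clock: 4.05
tool_pos: [573.1, 5.8, 200.5]
ee_rot: [0.049, 0.974, 0.074, 0.21]
contact_force: [-0.1, -0.5, 0.4]
finger_gap: 95.0
```

```bash
python3 - <<'E'
from h import *
s=sense();print(s['joint_positions'].round(3))
a=axis(171); T=ptool(a,180)
rim=np.array([611,0,118.3]); print(goal(rim+90*a+T.apply([0,12,0]),T))
E
```

```text
[-0.094  0.348  1.998 -0.072  0.361 -0.183]
([-11.78, -2.21, 0.68], [-0.0008, 0.0014, 1.736])
```

>>> arm_command:
  translation:
    - [-2,0,0]
    - [-4,0,0]
    - [-6,-1,0]
    - [-8,-2,0]
    - [-10,-2,0]
    - [-12,-2,0.5]
    - [-12,-2,0.5]
    - [-12,-2,0.5]
    - [-12,-2,0.5]
    - [-12,-2,0.5]
  turn:
    - [0,0,0.145]
    - [0,0,0.29]
    - [0,0,0.435]
    - [0,0,0.58]
    - [0,0,0.725]
    - [0,0,0.87]
    - [0,0,1.015]
    - [0,0,1.16]
    - [0,0,1.305]
    - [0,0,1.45]
  fingers: [1,1,1,1,1,1,1,1,1,1]

```text
clock: 5.05
tool_pos: [562.1, 5.4, 195.4]
ee_rot: [-0.103, 0.776, -0.593, 0.19]
contact_force: [-0.5, 0.1, 0.2]
finger_gap: 95.3
```

>>> arm_command:
  translation:
    - [0,0,0]
    - [0,0,0]
    - [0,0,0]
    - [0,0,0]
    - [0,0,0]
  turn:
    - [0,0,0.14]
    - [0,0,0.28]
    - [0,0,0.29]
    - [0,0,0.29]
    - [0,0,0.29]
  fingers: [1,1,1,1,1]

```text
clock: 5.55
tool_pos: [562.0, 5.2, 195.6]
ee_rot: [0.13, -0.683, 0.698, -0.173]
contact_force: [1.4, 0.1, -0.3]
finger_gap: 95.4
```

```bash
python3 - <<'E'
from h import *
f=snap('wrist','w4.png'); s=sense(); print(s['tool_pos'],s['joint_positions'].round(3),s['joint_vel'].round(3)); np.savez('w4.npz',px=f['pixels'],pose=f['pose'],k=[f['fx'],f['fy'],f['cx'],f['cy']])
a=f['pixels'][105:225,240:380]; cv2.imwrite('pics/w4c.png',cv2.resize(a,None,fx=5,fy=5,interpolation=2)[:,:,::-1])
E
```

```text
[562.08115236   5.27483503 195.54176224] [-0.097  0.342  2.028 -0.071  0.337  1.558] [ 0.003 -0.     0.001 -0.004 -0.003  0.014]
```

View pics/w4c.png

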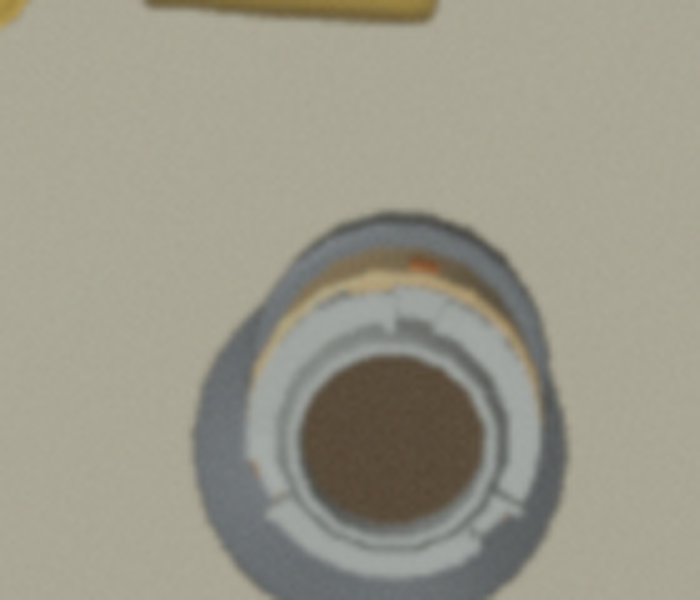

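```bash
cat > m6.py <<'E'
from h import *
def L(n):
    d=np.load(n);k=d['k'];return dict(pixels=d['px'],pose=d['pose'],fx=k[0],fy=k[1],cx=k[2],cy=k[3])
f3,f4=L('w3.npz'),L('w4.npz')
c=lambda x,y:(x/5+240,y/5+105)
r3=onz(f3,*c(370,449),118.3);r4=onz(f4,*c(393.5,445),118.3)
print(r3,r4,'mean',(r3+r4)/2,'tri',tri([ray(f3,*c(370,449)),ray(f4,*c(393.5,445))]))
rim=(r3+r4)/2
a=axis(170); ex,ey=pframe(a)
def ang(f,p,rim,h):  # intersect plane at height h above shoulder
    o,d=ray(f,*c(*p)); q0=rim+(h-22)*a; t=((q0-o)@a)/(d@a); v=o+t*d-q0
    return np.degrees(np.arctan2(v@ey,v@ex)).round(1),np.hypot(v@ex,v@ey).round(1)
for n,f,rm,P in [('w3',f3,r3,[(255,375),(480,377),(505,420),(370,560),(375,585)]),('w4',f4,r4,[(390,300),(445,318),(285,498),(510,505),(478,535)])]:
    for p in P: print(n,p,ang(f,p,rm,15))
# foot in w3/w4
E
python3 m6.py
```

```text
[611.12489009  -1.77635916 118.3       ] [611.06622016  -2.86975639 118.3       ] mean [611.09555513  -2.32305777 118.3       ] tri (array([611.06065603,  -2.31594713, 118.39153726]), [np.float64(0.5462732034297502), np.float64(0.5462732034297442)])
w3 (255, 375) (np.float64(150.1), np.float64(22.3))
w3 (480, 377) (np.float64(30.1), np.float64(21.5))
w3 (505, 420) (np.float64(8.3), np.float64(23.2))
w3 (370, 560) (np.float64(-90.1), np.float64(21.6))
w3 (375, 585) (np.float64(-88.2), np.float64(26.2))
w4 (390, 300) (np.float64(-88.9), np.float64(23.2))
w4 (445, 318) (np.float64(-113.5), np.float64(22.0))
w4 (285, 498) (np.float64(30.3), np.float64(21.8))
w4 (510, 505) (np.float64(148.2), np.float64(23.6))
w4 (478, 535) (np.float64(129.2), np.float64(23.1))
```

```bash
python3 - <<'E'
from h import *
print(goal((440,-147,170),down(-90)))
f=load('scene')
for u,v in [(290,151),(350,178)]: print(onz(f,u,v,10))
E
```

```text
([154.71, 120.35, -17.96], [-0.4314, -0.0618, -0.0217])
[ 377.33592474 -145.67328533   10.        ]
[374.45628078  21.83571166  10.        ]
```

>>> arm_command:
  translation:
    - [0,0,-30]
    - [30,25,-30]
    - [62,50,-25]
    - [95,75,-20]
    - [125,100,-18]
    - [155,120,-18]
    - [155,120,-18]
    - [155,120,-18]
    - [155,120,-18]
  turn:
    - [0,0,0]
    - [-0.1,0,0]
    - [-0.2,0,0]
    - [-0.3,-0.03,-0.01]
    - [-0.4,-0.06,-0.02]
    - [-0.4314,-0.0618,-0.0217]
    - [-0.4314,-0.0618,-0.0217]
    - [-0.4314,-0.0618,-0.0217]
    - [-0.4314,-0.0618,-0.0217]
  fingers: [1,1,1,1,1,1,0.8,0.7,0.6]

```text
clock: 6.5
tool_pos: [440.6, -146.7, 170.4]
ee_rot: [-0.0, 0.708, -0.707, 0.0]
contact_force: [-0.3, 0.0, 0.5]
finger_gap: 78.7
```

```bash
python3 - <<'E'
from h import *
f=snap('wrist','w5.png'); s=sense(); print(s['tool_pos'],s['joint_positions'].round(3),s['joint_vel'].round(3)); np.savez('w5.npz',px=f['pixels'],pose=f['pose'],k=[f['fx'],f['fy'],f['cx'],f['cy']])
im=f['pixels'];h=cv2.cvtColor(im,cv2.COLOR_RGB2HSV); c=proj(f,[s['tool_pos'][0],s['tool_pos'][1],26])[0];print(c, np.degrees(Rq(s['ee_rot']).as_matrix()[:,0]))
x,y=c.astype(int); a=im[y-50:y+50,x-60:x+60]; cv2.imwrite('pics/w5c.png',cv2.resize(a,None,fx=5,fy=5,interpolation=2)[:,:,::-1]); print(x-60,y-50)
E
```

```text
[ 440.65395785 -146.52257314  170.48226784] [-0.464  0.353  2.014  0.     0.774  1.105] [ 0.006 -0.001 -0.    -0.002  0.    -0.001]
[316.06255492 193.41349486] [ 9.14870576e-02 -5.72957058e+01  8.56708599e-03]
256 143
```

View pics/w5.png

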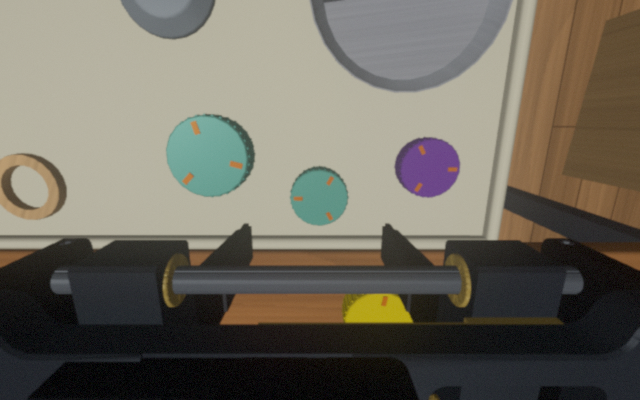

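View pics/w5c.png

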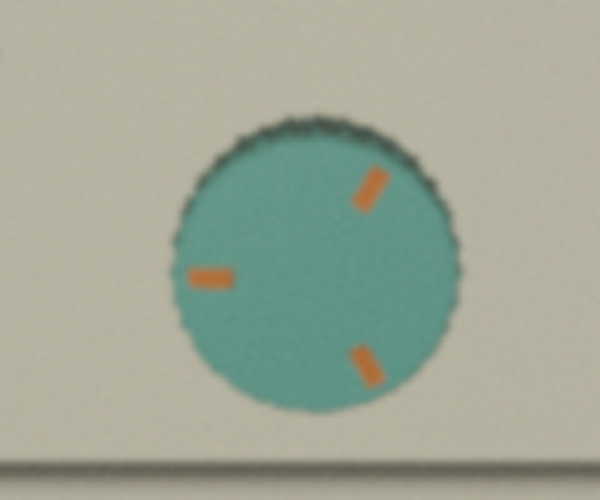

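```bash
python3 - <<'E'
from h import *
d=np.load('w5.npz');k=d['k'];f=dict(pixels=d['px'],pose=d['pose'],fx=k[0],fy=k[1],cx=k[2],cy=k[3])
h=cv2.cvtColor(f['pixels'],cv2.COLOR_RGB2HSV); r=np.zeros(h.shape[:2],np.uint8); r[160:230,285:355]=1
o=cv2.inRange(h,(0,110,120),(22,255,255))*r
n,_,st,ce=cv2.connectedComponentsWithStats(o); B=np.array([onz(f,*ce[i],26) for i in range(1,n) if st[i][4]>8]); print(st[1:,4],B.round(1))
# circumcentre
A=2*(B[1:]-B[0])[:,:2]; c=np.linalg.solve(A,(B[1:,:2]**2).sum(1)-(B[0,:2]**2).sum()); print('bars cc',c,'mean',B.mean(0),[ (np.hypot(*(b[:2]-c)).round(1),np.degrees(np.arctan2(*(b[:2]-c)[::-1])).round(1)) for b in B])
g=cv2.inRange(h,(70,70,90),(95,255,255))*r|o
ct=max(cv2.findContours(cv2.morphologyEx(g,cv2.MORPH_CLOSE,np.ones((3,3))),0,1)[0],key=cv2.contourArea); e=cv2.fitEllipse(ct); print(e, onz(f,*e[0],26),onz(f,*e[0],20))
E
```

```text
[27 24 23] [[ 454.1 -160.1   26. ]
 [ 435.8 -127.6   26. ]
 [ 416.8 -160.    26. ]]
bars cc [ 435.46637927 -149.20190728] mean [ 435.57464438 -149.23921863   26.        ] [(np.float64(21.6), np.float64(-30.3)), (np.float64(21.6), np.float64(89.0)), (np.float64(21.6), np.float64(-150.0))]
((318.6624755859375, 196.54225158691406), (54.28590393066406, 54.99418258666992), 105.70962524414062) [ 437.3811657  -149.16930263   26.        ] [ 435.88685468 -149.22200674   20.        ]
```

>>> arm_command:
  translation:
    - [2.7,5,30]
    - [2.7,5,65]
    - [2.7,5,100]
    - [2.7,5,125]
    - [2.7,5,140]
    - [2.7,5,148.5]
    - [2.7,5,148.5]
    - [2.7,5,148.5]
  turn:
    - [0,0,0.004]
    - [0,0,0.004]
    - [0,0,0.004]
    - [0,0,0.004]
    - [0,0,0.004]
    - [0,0,0.004]
    - [0,0,0.004]
    - [0,0,0.004]
  fingers: [0.6,0.6,0.6,0.6,0.6,0.6,0.6,0.6]

```text
clock: 7.35
tool_pos: [436.2, -149.0, 22.6]
ee_rot: [0.0, -0.707, 0.708, -0.001]
contact_force: [0.3, -0.6, 0.2]
finger_gap: 76.3
```

>>> arm_command:
  translation:
    - [0,0,0]
    - [0,0,0]
    - [0,0,0]
    - [0,0,0]
    - [0,0,0]
    - [0,0,0]
    - [0,0,0]
    - [0,0,0]
  turn:
    - [0,0,0]
    - [0,0,0]
    - [0,0,0]
    - [0,0,0]
    - [0,0,0]
    - [0,0,0]
    - [0,0,0]
    - [0,0,0]
  fingers: [0.2,0.1,0,0,0,0,0,0]
  grip_force: 25

```text
clock: 8.15
tool_pos: [436.5, -149.2, 23.1]
ee_rot: [0.001, -0.707, 0.708, -0.001]
contact_force: [0.0, 0.5, 5.9]
finger_gap: 58.9
```

```bash
python3 - <<'E'
from h import *
s=sense(); print(s['clock'],s['tool_pos'],s['finger_gap'],s['contact_force'],s['torque'])
f=snap('wrist','w6.png')
E
```

```text
8.15 [ 436.45691978 -149.15953243   23.14077968] 58.94251608465515 [0.04464877 0.48051593 5.8848503 ] [0.1431122  0.21460766 0.05351105]
```

View pics/w6.png

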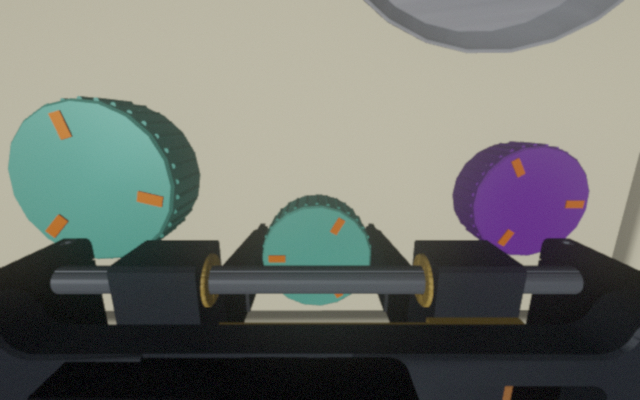

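>>> arm_command:
  translation:
    - [0,0,-10]
    - [0,0,-40]
    - [0,0,-80]
    - [0,0,-120]
    - [0,0,-150]
    - [0,0,-150]
    - [0,0,-150]
    - [0,0,-150]
  turn:
    - [0,0,0]
    - [0,0,0]
    - [0,0,0]
    - [0,0,0]
    - [0,0,0]
    - [0,0,0]
    - [0,0,0]
    - [0,0,0]
  fingers: [0,0,0,0,0,0,0,0]

```text
clock: 9.0
tool_pos: [435.6, -148.8, 172.5]
ee_rot: [0.0, -0.706, 0.708, -0.001]
contact_force: [0.4, 0.1, -0.5]
finger_gap: 59.2
```

```bash
python3 - <<'E'
from h import *
s=sense(); print(s['clock'],s['tool_pos'],s['finger_gap'],s['contact_force'],s['torque'],s['joint_positions'].round(2))
f=snap('wrist','w7.png'); f=snap('side','s7.png'); c=proj(f,s['tool_pos'])[0].astype(int); a=f['pixels'][c[1]-50:c[1]+50,c[0]-60:c[0]+60]
cv2.imwrite('pics/s7c.png',cv2.resize(a,None,fx=5,fy=5,interpolation=2)[:,:,::-1])
rim=np.array([611.1,-2.3,118.3]);a=axis(170);print(goal(rim+80*a,ptool(a,-81)))
E
```

```text
9.0 [ 435.55981531 -148.78159402  172.45702347] 59.16275592538984 [ 0.37916397  0.07109761 -0.53700473] [-0.00741959  0.18593426 -0.01517761] [-0.47  0.34  2.02  0.    0.77  1.1 ]
([-152.64, -141.91, -18.56], [0.2539, 0.4227, -1.6835])
```

View pics/w7.png

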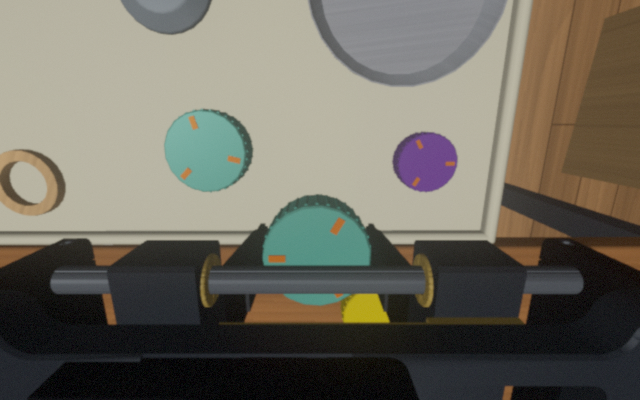

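View pics/s7c.png

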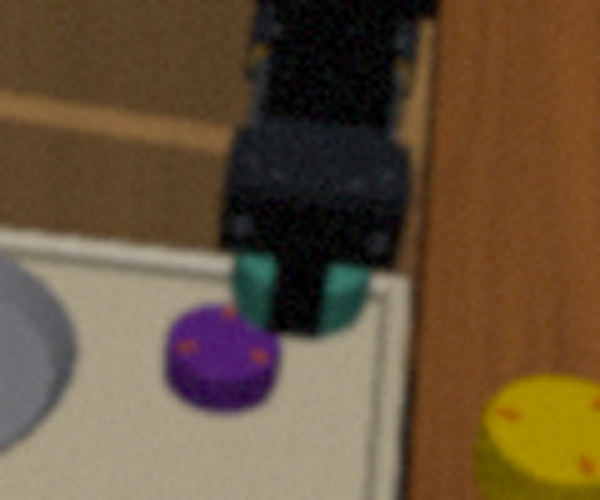

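```bash
python3 - <<'E'
from h import *
def L(n):
    d=np.load(n);k=d['k'];return dict(pixels=d['px'],pose=d['pose'],fx=k[0],fy=k[1],cx=k[2],cy=k[3])
def bars(f,x0,y0,x1,y1):
    h=cv2.cvtColor(f['pixels'],cv2.COLOR_RGB2HSV); r=np.zeros(h.shape[:2],np.uint8); r[y0:y1,x0:x1]=1
    o=cv2.inRange(h,(0,110,100),(22,255,255))*r
    n,_,st,ce=cv2.connectedComponentsWithStats(o); return [ce[i] for i in range(1,n) if st[i][4]>4]
V={'w1':(L('w1.npz'),(115,30,185,95)),'w5':(L('w5.npz'),(285,160,355,230)),'w5b':None}
f1,f5=L('w1.npz'),L('w5.npz'); S=load('scene')
D=L('last_side.npz') if 0 else None
b1=bars(f1,115,30,182,95);b5=bars(f5,285,160,355,230);bs=bars(S,262,150,290,172)
print(b1,b5,bs)
w5=[onz(f5,*p,26) for p in b5]
for p,w in zip(b5,w5):
    rs=[ray(f5,*p)]
    for f,b in((f1,b1),(S,bs)):
        pr=proj(f,w)[0]; j=min(range(len(b)),key=lambda i:np.linalg.norm(b[i]-pr)); rs.append(ray(f,*b[j]))
    print('w5+w1',tri(rs[:2]),'w5+S',tri([rs[0],rs[2]]),'all',tri(rs)[0])
E
```

```text
[array([130.33333333,  43.07407407]), array([162.30769231,  62.26923077]), array([135.34615385,  80.        ])] [array([329.59259259, 180.37037037]), array([297.5, 198. ]), array([329.08695652, 215.86956522])] [array([267.2, 163.6]), array([283.2, 164.4])]
w5+w1 (array([ 454.16700318, -160.08190575,   26.78882961]), [np.float64(0.09681549111713235), np.float64(0.09681549111714906)]) w5+S (array([ 453.17108124, -159.68626754,   23.92717938]), [np.float64(0.7431378546442124), np.float64(0.7431378546441851)]) all [ 453.77949023 -159.77105467   25.43554806]
w5+w1 (array([ 435.99347719, -127.68471229,   27.02561657]), [np.float64(0.11250219500880208), np.float64(0.11250219500866845)]) w5+S (array([ 434.50900842, -126.92763533,   23.33432626]), [np.float64(0.8096942676280439), np.float64(0.8096942676281049)]) all [ 435.34843118 -127.22732496   25.13212783]
w5+w1 (array([ 416.82885044, -160.00115608,   26.55166294]), [np.float64(0.10644227879186596), np.float64(0.10644227879180915)]) w5+S (array([ 419.24408359, -169.38390601,   -3.43032636]), [np.float64(13.956194432112254), np.float64(13.956194432112273)]) all [ 415.57388278 -171.91234187   -3.78494565]
```

>>> arm_command:
  translation:
    - [-10,-10,-10]
    - [-25,-23,-20]
    - [-42,-39,-20]
    - [-60,-56,-20]
    - [-78,-72,-20]
    - [-96,-89,-20]
    - [-112,-104,-20]
    - [-125,-116,-20]
    - [-138,-128,-20]
    - [-152,-141,-18]
  turn:
    - [0.02,0.033,-0.13]
    - [0.04,0.065,-0.26]
    - [0.059,0.098,-0.39]
    - [0.078,0.13,-0.518]
    - [0.098,0.163,-0.648]
    - [0.117,0.195,-0.777]
    - [0.137,0.228,-0.907]
    - [0.156,0.26,-1.036]
    - [0.176,0.293,-1.166]
    - [0.195,0.325,-1.295]
  fingers: [0,0,0,0,0,0,0,0,0,0]

```text
clock: 10.1
tool_pos: [577.0, 3.7, 189.1]
ee_rot: [0.043, 0.976, -0.126, 0.17]
contact_force: [-0.3, 0.2, -0.2]
finger_gap: 58.6
```

```bash
python3 - <<'E'
from h import *
rim=np.array([611.1,-2.3,118.3]);a=axis(170);print(goal(rim+70*a,ptool(a,-81)))
E
```

```text
([2.16, -0.77, 8.61], [0.0578, 0.0985, -0.3827])
```

>>> arm_command:
  translation:
    - [1,0,3]
    - [2,-0.5,6]
    - [2.2,-0.8,8.6]
    - [2.2,-0.8,8.6]
    - [2.2,-0.8,8.6]
    - [2.2,-0.8,8.6]
  turn:
    - [0.019,0.033,-0.128]
    - [0.039,0.066,-0.255]
    - [0.0578,0.0985,-0.3827]
    - [0.0578,0.0985,-0.3827]
    - [0.0578,0.0985,-0.3827]
    - [0.0578,0.0985,-0.3827]
  fingers: [0,0,0,0,0,0]

```text
clock: 10.7
tool_pos: [582.1, 2.9, 181.6]
ee_rot: [0.052, 0.974, 0.067, 0.21]
contact_force: [-0.2, -0.3, -0.3]
finger_gap: 58.8
```

```bash
cat >> h.py <<'E'
RIM=np.array([611.1,-2.3,118.3]);A=axis(170)
def stat(a=A,rim=RIM):
    s=sense();Rm=Rq(s['ee_rot']).as_matrix();ex,ey=pframe(a);v=s['tool_pos']-rim
    sh=v@a+22
    f=s['contact_force'];print('t',round(s['clock'],2),'h_above_shoulder',sh.round(2),'lat',(v@ex).round(2),(v@ey).round(2),'phi',np.degrees(np.arctan2(Rm[:,0]@ey,Rm[:,0]@ex)).round(2),'tilt',np.degrees(np.arccos(-Rm[:,2]@a)).round(2),'F axial',(f@a).round(1),'lat',(f@ex).round(1),(f@ey).round(1),'tq ax',(s['torque']@a).round(3),s['torque'].round(2),'gap',round(s['finger_gap'],1))
E
python3 - <<'E'
from h import *
stat(); print(goal(RIM+70*A,ptool(A,-81)))
for n in ('scene','side'):
    f=snap(n,n+'8.png'); a=f['pixels']; c=proj(f,RIM)[0].astype(int); a=a[c[1]-60:c[1]+30,c[0]-40:c[0]+40]
    cv2.imwrite('pics/%s8c.png'%n,cv2.resize(a,None,fx=5,fy=5,interpolation=2)[:,:,::-1])
a=cv2.imread('pics/scene8c.png');b=cv2.imread('pics/side8c.png');cv2.imwrite('pics/c8.png',np.hstack([a,b]))
E
```

```text
t 10.7 h_above_shoulder 91.79 lat 0.06 -0.09 phi -81.21 tilt 0.06 F axial -0.2 lat -0.2 0.3 tq ax 0.008 [-0.    0.34 -0.02] gap 58.8
([-0.1, 0.05, -0.21], [0.0002, 0.0009, -0.0037])
```

View pics/c8.png

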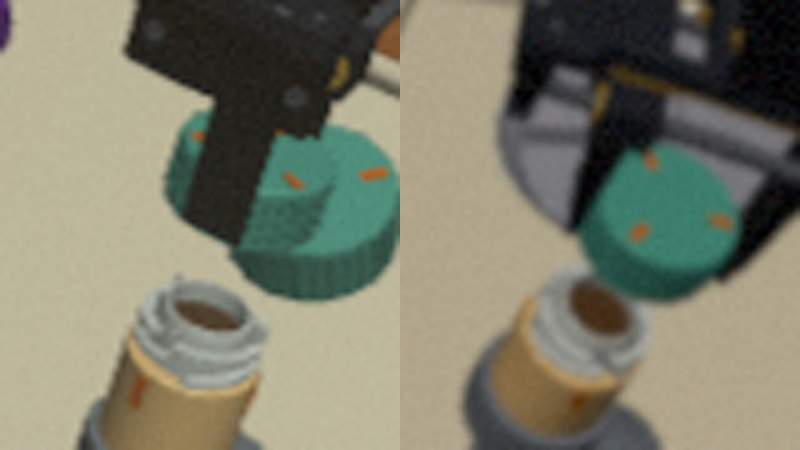

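>>> arm_command:
  translation:
    - [0,0,12]
    - [0,0,26]
    - [0,0,38]
    - [0,0,44]
    - [0,0,44]
    - [0,0,44]
  turn:
    - [0,0,0]
    - [0,0,0]
    - [0,0,0]
    - [0,0,0]
    - [0,0,0]
    - [0,0,0]
  fingers: [0,0,0,0,0,0]

```text
clock: 11.4
tool_pos: [600.4, -0.3, 141.6]
ee_rot: [0.052, 0.974, 0.068, 0.21]
contact_force: [0.6, 0.2, -0.3]
finger_gap: 58.6
```

```bash
python3 -c "
from h import *
stat()"
```

```text
t 11.4 h_above_shoulder 47.75 lat 0.11 -0.04 phi -81.13 tilt 0.05 F axial -0.5 lat 0.2 -0.4 tq ax 0.007 [ 0.01  0.28 -0.01] gap 58.6
```

>>> arm_command:
  translation:
    - [0,0,2]
    - [0,0,4]
    - [0,0,6]
    - [0,0,8]
    - [0,0,8]
  turn:
    - [0,0,0]
    - [0,0,0]
    - [0,0,0]
    - [0,0,0]
    - [0,0,0]
  fingers: [0,0,0,0,0]

```text
clock: 11.9
tool_pos: [603.8, -0.9, 134.2]
ee_rot: [0.052, 0.974, 0.068, 0.21]
contact_force: [0.9, -0.5, 0.3]
finger_gap: 58.6
```

```bash
python3 -c "
from h import *
stat()"
```

```text
t 11.9 h_above_shoulder 39.57 lat 0.12 0.01 phi -81.12 tilt 0.06 F axial -0.1 lat -0.4 -0.9 tq ax 0.082 [-0.07  0.32  0.03] gap 58.6
```

>>> arm_command:
  translation:
    - [0,0,1]
    - [0,0,2]
    - [0,0,3]
    - [0,0,3]
  turn:
    - [0,0,0]
    - [0,0,0]
    - [0,0,0]
    - [0,0,0]
  fingers: [0,0,0,0]

```text
clock: 12.3
tool_pos: [605.0, -1.1, 131.4]
ee_rot: [0.052, 0.974, 0.068, 0.21]
contact_force: [0.6, -0.2, 0.2]
finger_gap: 58.9
```

```bash
python3 -c "
from h import *
stat()"
```

```text
t 12.3 h_above_shoulder 36.49 lat 0.12 0.03 phi -81.12 tilt 0.06 F axial -0.1 lat -0.2 -0.6 tq ax 0.047 [-0.02  0.31  0.02] gap 58.9
```

>>> arm_command:
  translation:
    - [0,0,0.7]
    - [0,0,1.5]
    - [0,0,1.5]
  turn:
    - [0,0,0]
    - [0,0,0]
    - [0,0,0]
  fingers: [0,0,0]

```text
clock: 12.6
tool_pos: [605.3, -1.1, 130.9]
ee_rot: [0.052, 0.974, 0.068, 0.21]
contact_force: [-7.7, 1.9, 12.6]
finger_gap: 58.9
```

```bash
python3 -c "
from h import *
stat()"
```

```text
t 12.6 h_above_shoulder 35.87 lat 0.16 -0.02 phi -81.12 tilt 0.03 F axial 14.8 lat 0.8 1.8 tq ax 0.039 [-0.09  0.79 -0.06] gap 58.9
```

>>> arm_command:
  translation:
    - [0,0,1]
    - [0,0,1]
    - [0,0,1]
    - [0,0,1]
    - [0,0,1]
    - [0,0,1]
  turn:
    - [0,0,-0.07]
    - [0,0,-0.14]
    - [0,0,-0.21]
    - [0,0,-0.28]
    - [0,0,-0.35]
    - [0,0,-0.42]
  fingers: [0,0,0,0,0,0]

```text
clock: 13.2
tool_pos: [605.1, -0.8, 131.0]
ee_rot: [0.095, 0.938, 0.27, 0.194]
contact_force: [-12.9, 4.5, 18.5]
finger_gap: 58.5
```

```bash
python3 -c "
from h import *
stat()"
```

```text
t 13.2 h_above_shoulder 36.1 lat 0.47 0.11 phi -56.91 tilt 0.02 F axial 22.5 lat 2.9 4.0 tq ax -0.228 [ 0.41  1.17 -0.16] gap 58.5
```

>>> arm_command:
  translation:
    - [0,0,0.7]
    - [0,0,0.7]
    - [0,0,0.7]
    - [0,0,0.7]
  turn:
    - [0,0,-0.04]
    - [0,0,-0.08]
    - [0,0,-0.12]
    - [0,0,-0.16]
  fingers: [0,0,0,0]

```text
clock: 13.6
tool_pos: [605.4, -0.8, 130.9]
ee_rot: [0.111, 0.913, 0.345, 0.186]
contact_force: [-0.1, 0.8, 1.6]
finger_gap: 59.0
```

```bash
python3 -c "
from h import *
stat()"
```

```text
t 13.6 h_above_shoulder 35.92 lat 0.49 -0.04 phi -47.65 tilt 0.02 F axial 1.5 lat 0.7 -0.6 tq ax 0.022 [0.07 0.19 0.04] gap 59.0
```

>>> arm_command:
  translation:
    - [0,0,1]
    - [0,0,1]
  turn:
    - [0,0,-0.04]
    - [0,0,-0.06]
  fingers: [0,0]

```text
clock: 13.8
tool_pos: [605.8, -0.9, 130.0]
ee_rot: [0.116, 0.902, 0.373, 0.183]
contact_force: [-0.2, -0.1, -0.3]
finger_gap: 58.8
```

```bash
python3 -c "
from h import *
stat()"
```

```text
t 13.8 h_above_shoulder 34.95 lat 0.46 -0.1 phi -44.14 tilt 0.03 F axial -0.2 lat -0.1 0.3 tq ax 0.047 [0.01 0.29 0.04] gap 58.8
```

>>> arm_command:
  translation:
    - [0,0,1]
    - [0,0,2]
    - [0,0,3]
    - [0,0,4]
    - [0,0,4]
  turn:
    - [0,0,-0.03]
    - [0,0,-0.04]
    - [0,0,-0.04]
    - [0,0,-0.04]
    - [0,0,-0.04]
  fingers: [0,0,0,0,0]

```text
clock: 14.3
tool_pos: [607.5, -1.2, 126.2]
ee_rot: [0.12, 0.895, 0.391, 0.18]
contact_force: [-0.3, 0.7, -0.5]
finger_gap: 58.6
```

```bash
python3 -c "
from h import *
stat()"
```

```text
t 14.3 h_above_shoulder 30.77 lat 0.47 -0.02 phi -41.88 tilt 0.02 F axial -0.3 lat 0.7 0.4 tq ax 0.008 [0.05 0.25 0.01] gap 58.6
```

>>> arm_command:
  translation:
    - [0,0,0.7]
    - [0,0,1.4]
    - [0,0,2]
    - [0,0,2]
  turn:
    - [0,0,0]
    - [0,0,0]
    - [0,0,0]
    - [0,0,0]
  fingers: [0,0,0,0]

```text
clock: 14.7
tool_pos: [608.3, -1.3, 124.5]
ee_rot: [0.12, 0.895, 0.391, 0.18]
contact_force: [-1.4, 0.0, 0.8]
finger_gap: 58.6
```

```bash
python3 -c "
from h import *
stat()"
```

```text
t 14.7 h_above_shoulder 28.83 lat 0.48 0.0 phi -41.88 tilt 0.02 F axial 1.3 lat -0.1 0.9 tq ax 0.008 [ 0.    0.4  -0.02] gap 58.6
```

>>> arm_command:
  translation:
    - [0,0,-0.4]
    - [0,0,-0.1]
    - [0,0,0.2]
    - [0,0,0.5]
    - [0,0,0.75]
    - [0,0,1.0]
    - [0,0,1.3]
  turn:
    - [0,0,0]
    - [0,0,0.0873]
    - [0,0,0.1745]
    - [0,0,0.262]
    - [0,0,0.349]
    - [0,0,0.436]
    - [0,0,0.523]
  fingers: [0,0,0,0,0,0,0]

```text
clock: 15.4
tool_pos: [608.8, -1.4, 123.3]
ee_rot: [0.069, 0.966, 0.145, 0.205]
contact_force: [-0.2, -0.4, -1.0]
finger_gap: 58.6
```

```bash
python3 -c "
from h import *
stat()"
```

```text
t 15.4 h_above_shoulder 27.51 lat 0.45 -0.02 phi -72.05 tilt 0.02 F axial -0.8 lat -0.4 0.6 tq ax 0.068 [-0.04  0.27  0.03] gap 58.6
```

>>> arm_command:
  translation:
    - [0,0,0.28]
    - [0,0,0.56]
    - [0,0,0.84]
    - [0,0,1.12]
    - [0,0,1.4]
    - [0,0,1.68]
    - [0,0,1.96]
  turn:
    - [0,0,0.0873]
    - [0,0,0.1745]
    - [0,0,0.262]
    - [0,0,0.349]
    - [0,0,0.436]
    - [0,0,0.523]
    - [0,0,0.611]
  fingers: [0,0,0,0,0,0,0]

```text
clock: 16.1
tool_pos: [609.7, -1.6, 121.5]
ee_rot: [0.003, 0.964, -0.154, 0.217]
contact_force: [-0.8, 0.3, 0.6]
finger_gap: 58.6
```

```bash
python3 -c "
from h import *
stat()"
```

```text
t 16.1 h_above_shoulder 25.52 lat 0.49 -0.01 phi -107.27 tilt 0.02 F axial 0.9 lat 0.2 0.5 tq ax 0.049 [-0.02  0.36  0.01] gap 58.6
```

Smooth so far, with the stop expected near φ ≈ -121°. Now smaller steps.

>>> arm_command:
  translation:
    - [0,0,0.15]
    - [0,0,0.3]
    - [0,0,0.4]
    - [0,0,0.5]
  turn:
    - [0,0,0.05]
    - [0,0,0.1]
    - [0,0,0.15]
    - [0,0,0.19]
  fingers: [0,0,0,0]

```text
clock: 16.5
tool_pos: [609.9, -1.6, 121.0]
ee_rot: [-0.017, 0.945, -0.246, 0.216]
contact_force: [-0.3, 0.2, -0.1]
finger_gap: 58.6
```

```bash
python3 -c "
from h import *
stat()"
```

```text
t 16.5 h_above_shoulder 25.0 lat 0.49 0.0 phi -118.27 tilt 0.01 F axial 0.0 lat 0.2 0.3 tq ax 0.025 [0.01 0.37 0.  ] gap 58.6
```

>>> arm_command:
  translation:
    - [0,0,0.1]
    - [0,0,0.15]
    - [0,0,0.2]
  turn:
    - [0,0,0.025]
    - [0,0,0.05]
    - [0,0,0.07]
  fingers: [0,0,0]

```text
clock: 16.8
tool_pos: [610.2, -1.5, 121.0]
ee_rot: [-0.025, 0.935, -0.279, 0.216]
contact_force: [1.3, 0.8, 2.0]
finger_gap: 58.9
```

```bash
python3 -c "
from h import *
stat()"
```

```text
t 16.8 h_above_shoulder 24.86 lat 0.55 -0.35 phi -122.29 tilt 0.06 F axial 1.3 lat 0.7 -2.0 tq ax 0.681 [-0.2   0.17  0.65] gap 58.9
```

>>> arm_command:
  translation:
    - [0,0.3,0]
    - [0,0.3,0]
  turn:
    - [0,0,0.03]
    - [0,0,0.04]
  fingers: [0,0]

```text
clock: 17.0
tool_pos: [610.0, -1.8, 121.0]
ee_rot: [-0.029, 0.93, -0.298, 0.215]
contact_force: [1.6, 3.7, 1.7]
finger_gap: 59.0
```

```bash
python3 -c "
from h import *
stat()"
```

```text
t 17.0 h_above_shoulder 24.89 lat 0.31 -0.16 phi -124.58 tilt 0.06 F axial 1.2 lat 3.6 -2.1 tq ax 1.036 [0.12 0.12 1.19] gap 59.0
```

>>> arm_command:
  translation:
    - [0,0,0]
    - [0,0,0]
    - [0,0,0]
    - [0,0,0]
    - [0,0,0]
  turn:
    - [0,0,-0.03]
    - [0,0,-0.03]
    - [0,0,-0.03]
    - [0,0,-0.03]
    - [0,0,-0.03]
  fingers: [0.3,0.5,0.6,0.7,0.7]

```text
clock: 17.5
tool_pos: [610.0, -1.8, 121.0]
ee_rot: [-0.026, 0.934, -0.284, 0.215]
contact_force: [-0.6, 0.2, -0.7]
finger_gap: 80.2
```

>>> arm_command:
  translation:
    - [0,0,-10]
    - [0,0,-30]
    - [0,0,-60]
    - [0,0,-90]
    - [0,0,-110]
    - [0,0,-110]
    - [0,0,-110]
  turn:
    - [0,0,0]
    - [0,0,0]
    - [0,0,0]
    - [0,0,0]
    - [0,0,0]
    - [0,0,0]
    - [0,0,0]
  fingers: [0.7,0.7,0.7,0.7,0.7,0.7,0.7]

```text
clock: 18.2
tool_pos: [564.1, 6.4, 221.0]
ee_rot: [-0.026, 0.934, -0.284, 0.216]
contact_force: [0.0, -0.7, 0.2]
finger_gap: 80.5
```

```bash
python3 - <<'E'
from h import *
stat(); o=[]
np.save('x.npy',0)
for n in ('scene','side','wrist'):
    f=snap(n,n+'9.png'); a=f['pixels']; c=proj(f,RIM)[0].astype(int); print(n,c); a=a[max(0,c[1]-35):max(0,c[1]-35)+70,c[0]-35:c[0]+35]
    cv2.imwrite('pics/%s9c.png'%n,cv2.resize(a,(390,390),interpolation=2)[:,:,::-1])
    if n=='wrist': np.savez('w9.npz',px=f['pixels'],pose=f['pose'],k=[f['fx'],f['fy'],f['cx'],f['cy']])
cv2.imwrite('pics/c9.png',np.hstack([cv2.imread('pics/%s9c.png'%n) for n in('scene','side')]))
E
```

```text
t 18.2 h_above_shoulder 135.33 lat 0.35 -0.14 phi -122.88 tilt 0.12 F axial 0.1 lat -0.7 -0.1 tq ax 0.02 [-0.06  0.31 -0.03] gap 80.5
scene [282 212]
side [287 191]
wrist [316 201]
```

View pics/c9.png

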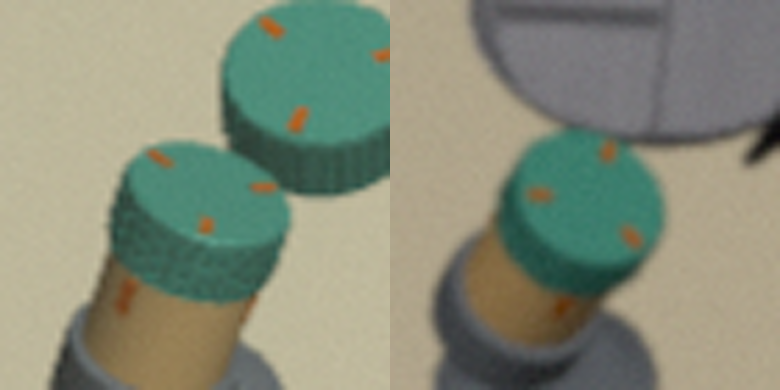

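View pics/wrist9.png

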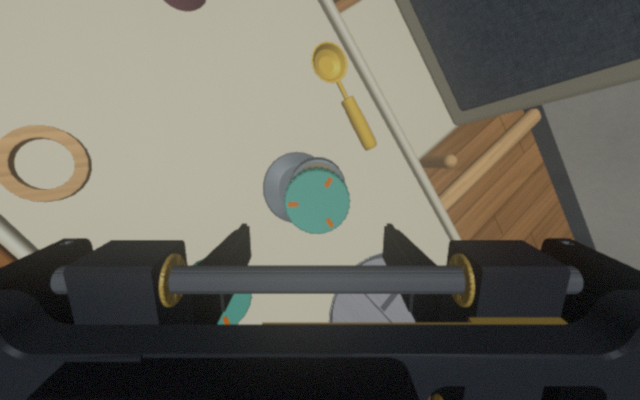

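View pics/scene9.png

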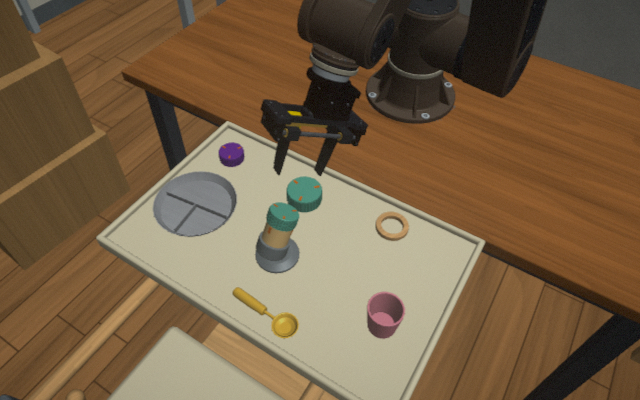

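```bash
python3 - <<'E'
from h import *
d=np.load('w9.npz');k=d['k'];f=dict(pixels=d['px'],pose=d['pose'],fx=k[0],fy=k[1],cx=k[2],cy=k[3])
h=cv2.cvtColor(f['pixels'],cv2.COLOR_RGB2HSV); r=np.zeros(h.shape[:2],np.uint8); r[168:234,285:351]=1
o=cv2.inRange(h,(0,110,110),(22,255,255))*r
n,_,st,ce=cv2.connectedComponentsWithStats(o); ex,ey=pframe(A); q0=RIM+6*A; V=[]
for i in range(1,n):
    if st[i][4]<10: continue
    O,D=ray(f,*ce[i]); v=O+D*((q0-O)@A)/(D@A)-q0; V.append([v@ex,v@ey])
V=np.array(V);c=V.mean(0);print(c,[(np.hypot(*(v-c)).round(1),np.degrees(np.arctan2(*(v-c)[::-1])).round(1)) for v in V])
E
```

```text
[ 0.26753125 -0.01833488] [(np.float64(21.5), np.float64(-60.3)), (np.float64(21.4), np.float64(59.2)), (np.float64(21.6), np.float64(179.1))]
```

```bash
python3 -c "
from h import *
print(hand_in(), sense()['clock'])"
```

```text
the job is handed in; nothing more can be done
the job is handed in; nothing more can be done
```

The small mint green lid is screwed onto the leaning pot and up against its stop. I've let go, backed the arm off along the pot's axis, and handed the job in.

- **Rest on the thread:** I set the lid squarely on the ledges, and felt contact (about 15 N) where I expected it.
- **Turn back:** I turned it about 39° anticlockwise. It came free of the ledges near the measured gap, then went down about 7 mm with no resistance.
- **Screw forward:** I turned it about 80° clockwise. The turning moment stayed near zero, then climbed to about 1 N m at the stop.
- **Last checks:** The lid's bars are at 59° on average (modulo 120°), and the stop should be at 59°. The lid is centred on the pot axis to within about 0.3 mm. Its lower edge was about 2 mm above the shoulder, within the 1–4 mm allowed.
- **Bystanders:** In the last scene picture the plate, cup, teething ring and spoon look unmoved. I compared them by eye and did not measure them.
- **Doubtful readings:** When I gripped the lid I read about 6 N upward on the tool. It was gone after the lift and I did not find the cause. My first two-camera estimate of the pot's lean was 21.6°, so I used the stated 25°.
- **Limits:** The clock read 18.2 s at the last reading before hand-in, well under 72 s. The largest wrist force I read was about 23 N.

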